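# Restart a practice board: hold reset, then press start

## Robot

A 6-joint arm with a two-finger parallel gripper is mounted at the origin on the work surface. World frame = base frame: x ahead of the robot, y to its left, z up, the work surface at z = 0. Lengths are in m, angles in degrees, forces in N, time in s.
With the tool pointing down it reaches from about 0.375 to 0.925 m from the base axis. Payload 5.7 kg.
Tool frame: the origin (TCP) lies midway between the tips of the shut fingers; the grasp point (between the pads) lies env.hold_point_z behind it (env.hold_point_z is the distance from the TCP to the grasp point, in m); z points along the fingers, y is the line along which they close (so a half turn about z gives the same grasp; the last joint's range is limited). The gripper opens to 88 mm and grips with 3 to 60 N. Pads are 20 mm wide; open, the fingers measure 115 mm over their backs; the gripper's body (75 mm by 178 mm) begins 61 mm behind the grasp point.
Start: joints at [-79.246, 20.558, 86.54, -0, 72.909, -6.595], TCP at [0.179, -0.573, 0.223] pointing down, gripper open.
Joint ranges: [-170.27, 170.27], [-57.76, 135], [12.27, 136.19], [-55.21, 235.2], [11.17, 155.16], [-170.74, 170.74]. Speed limits (degrees/s): [136.94, 136.94, 180, 180, 180, 180].

## Interface

Orientations are given as [roll, pitch, yaw] about the fixed x, y, z axes, in that order (R = Rz(yaw) Ry(pitch) Rx(roll)).
In Python, from workcell import readout, viewer, order, env gives the robot as it stands.
- The arm moves only by the tool apply_moves, never from a script. Its argument "rows" is a list of rows, each a list of 5 numbers: the gripper command: -1 is fully open, 1 is shut, values between are in proportion, then the shift along the world's x, y, z as a fraction of full scale, then the turn about the world's z as a fraction of full scale. In form: [[jaw, dx, dy, dz, roll], ...]. A call has 1 to 5 rows; each row shifts and turns the commanded pose from where the row before left it; what a row does not reach is not made up. Full scale, the value 1, is 0.03 m for a shift and 5 degrees for a turn. A row lasts 1/12 s, in which the tool goes at most 41.7 mm and 7.16 degrees, less where a joint would pass 70% of its speed; a pose out of reach is approached as far as the arm can. A call with a number of a shift or a turn outside -1 to 1 is refused whole. A call with a gripper value outside its range is refused whole. The fingers move at their own pace and stop on an object; "grip_force" is the grip in N (left out, the last holds). Time passes only in rows, so rows that do not move let the fingers close. It gives the time, the measured TCP pose, the force, the opening and the grip force at its end, in the units of the state.
- readout.read_state(): the state, without advancing time (a new reading comes with each control period).
- viewer.camera(name): name is "side" or "top"; returns the picture (400x640x3 uint8, red, green, blue); there is no depth.
- viewer.camera_params(name): a dict with "mtx" (3x3 intrinsics, pixels), "R" (3x3) and "t" (3): a world point X has camera coordinates R X + t. Camera axes: x right, y down, z forward; pixel columns grow to the right and rows downward; lengths in m; the calibration is good to about 2 mm. A picture is of the moment at which its call begins. camera_params takes no time and is no camera call.
- order.hand_in(): hands the job in; it is judged then, once.
The state is a dict: "t": time; "joint_pos": joint angles; "qvel": joint speeds; "effort": joint torques, N m; "tool_pos": TCP position; "tool_rot": TCP orientation; "contact_force": force on the tool from outside, world axes, zero at the start; "wrist_torque": the same for the moment, N m; "gripper_width": finger opening in m; "finger_force": force on a finger pad.
Only numpy, scipy, OpenCV 4.12 (cv2) and the standard library are available. Lean on these libraries where they do the work, as an engineer would, in place of code of your own. Each camera call takes 0.05 s, during which the arm holds its last target. There are 200 camera calls.

## Task

Restart the circuit board with the fingertips: press the square button down and hold it down for about a second, let it up, then press the large round button down and let it up too. Press gently, do not press the small round or the oblong button, and leave everything lying on the board and around it where it is: nothing is to be picked up, pushed aside or knocked over. Finish with the hand clear of everything.

Things in the scene. Friction and masses are not known exactly. Their poses are not given: they have to be found in the camera images.
- board: green circuit board 220 x 220 mm, level, fixed, top face 30 mm above the table; origin at table height under its centre, x and y along its edges. The buttons stand at x = +-48, y = +-50 mm in this frame, any button at any corner. Parts at its far edge (x above 82 mm) and the blue clamps at its y edges (|y| above 108 mm) rise at most 30 mm above its top face
- reset_unit: fixed push button: black square housing 36 x 36 x 10 mm on the circuit board (body origin: centre of the housing's underside, on the board's top face; x and y axes parallel to the board's), with a white cap: the SQUARE one, 22 x 22 mm (reset)
- reset_top (a point): square (reset) button: centre of the cap's top face, 20 mm above the board's top face (10 mm above the housing) while the button is up; it goes down with the cap
- reset (a joint): square button: travel of that button in m: 0 up, 0.006 fully down; spring-loaded, it starts to move at about 1.5 N, is fully down at 5 N, and comes up again when let go
- start_unit: fixed push button: black square housing 36 x 36 x 10 mm on the circuit board (body origin: centre of the housing's underside, on the board's top face; x and y axes parallel to the board's), with a white cap: the LARGE ROUND one, 30 mm across (start)
- start_top (a point): large round (start) button: centre of the cap's top face, 20 mm above the board's top face (10 mm above the housing) while the button is up; it goes down with the cap
- start (a joint): large round button: travel of that button in m: 0 up, 0.006 fully down; spring-loaded, it starts to move at about 1.5 N, is fully down at 5 N, and comes up again when let go
- step_unit: fixed push button: black square housing 36 x 36 x 10 mm on the circuit board (body origin: centre of the housing's underside, on the board's top face; x and y axes parallel to the board's), with a white cap: the SMALL ROUND one, 15 mm across, not to be pressed
- step (a joint): small round button: travel of that button in m: 0 up, 0.006 fully down; spring-loaded, it starts to move at about 1.5 N, is fully down at 5 N, and comes up again when let go
- bar_unit: fixed push button: black square housing 36 x 36 x 10 mm on the circuit board (body origin: centre of the housing's underside, on the board's top face; x and y axes parallel to the board's), with a white cap: the narrow OBLONG one, 32 x 10 mm, not to be pressed
- bar (a joint): oblong button: travel of that button in m: 0 up, 0.006 fully down; spring-loaded, it starts to move at about 1.5 N, is fully down at 5 N, and comes up again when let go
- cap_a: loose black capacitor, an upright cylinder 16 mm across, 24 mm high, standing on the board between the buttons; origin at the centre of its underside
- cap_b: a second loose capacitor like cap_a, also standing on the board between the buttons
- relay: loose blue relay, a block 16 x 28 x 16 mm, on the middle of the board; origin at the centre of its underside
- pliers: loose blue-handled pliers 140 mm long, 12 mm high, lying on the table on the board's -y side; origin under the pivot
- screwdriver: loose screwdriver 160 mm long lying on the table on the board's +y side, along its own x
- spool: loose solder spool 54 mm across, 40 mm high, standing on the table; origin at the centre of its underside
- phone: loose black phone 72 x 150 x 9 mm, lying on the table beyond the board; origin at the centre of its underside
- cup: loose grey plastic cup 60 mm across, 50 mm high, standing on the table; origin at the centre of its underside

How it is judged (in metres and radians):
On the way, in this order (a step that is already met when the one before it is completed fails the run):
1. the square button is held at least 3 mm down for 0.7 s, the large round one being up (value of joint reset above 0.003 m and value of joint start below 0.0015 m), for 0.7 s.
2. the large round button is pressed at least 3 mm down, the square one being up again (value of joint start above 0.003 m and value of joint reset below 0.0015 m), for 0.05 s.
At the end, for the whole second after the job is handed in: all four buttons are up again (within 1 mm), every loose thing is at rest within 12 mm of where it was, and the capacitors, relay, spool and cup stand upright (within 0.2 rad) (value of joint each of reset, start, step, bar below 0.001 m and distance of each of cap_a, cap_b, relay, pliers, screwdriver, spool, phone, cup from where it was at the start of the episode below 0.012 m and angle between each of cap_a, cap_b, relay, spool, cup's own z axis and vertical below 0.2 rad and linear speed of each of cap_a, cap_b, relay, pliers, screwdriver, spool, phone, cup below 0.02 m/s); the robot touches nothing.
It fails at once if the small round or the oblong button goes down more than 2 mm (value of joint any of step, bar above 0.002 m).
It fails at once if a loose thing is lifted, carried or pushed more than 12 mm (distance of any of cap_a, cap_b, relay, pliers, screwdriver, spool, phone, cup from where it was at the start of the episode above 0.012 m).
It fails at once if a capacitor, the relay, the spool or the cup is tipped more than 0.4 rad (angle between any of cap_a, cap_b, relay, spool, cup's own z axis and vertical above 0.4 rad).
It fails at once if a button or the board is pressed with more than 20 N (contact force between any of the fingers, the arm and reset_unit above 20 N or contact force between any of the fingers, the arm and start_unit above 20 N or contact force between any of the fingers, the arm and step_unit above 20 N or contact force between any of the fingers, the arm and bar_unit above 20 N or contact force between any of the fingers, the arm and board above 20 N).
It also fails if it takes over 38 s, if anything falls off the work surface, if the arm or the gripper's body presses on something with over 40 N, if the wrist force passes 120 N, or if a joint passes its speed limit or range.

## Working session

There is one attempt and no reset: what is moved stays moved. The work goes in short steps, Python scripts to look and compute and a tool call to move; the robot and the scene stay as the last step left them, time stands still between calls to the robot, and variables do not carry over. Pictures are saved under pics/ and viewed, at most 10 in all, crops included, and the job is handed in when it is done.

Besides the shell and the picture viewer there is one more tool, called by a JSON object that holds its "name" and its "arguments", one argument or row to a line. apply_moves: Moves the arm, as the interface text tells. Its arguments: {"type":"object","properties":{"rows":{"type":"array"},"grip_force":{"type":"number"}},"required":["rows"]}

```bash
mkdir -p pics
python3 - <<'E'
from workcell import readout, viewer, order, env
import cv2
for n in("top","side"):
    cv2.imwrite(f"pics/{n}0.png",viewer.camera(n)[:,:,::-1])
    p=viewer.camera_params(n);print(n,p["mtx"].round(1).tolist(),p["R"].round(4).tolist(),p["t"].round(4).tolist())
s=readout.read_state();print(s["t"],s["tool_pos"],s["tool_rot"],s["contact_force"],env.hold_point_z)
E
```

```text
top [[391.5, 0.0, 322.1], [0.0, 391.5, 194.2], [0.0, 0.0, 1.0]] [[-0.0022, -1.0, -0.0036], [-0.9937, 0.0026, -0.1122], [0.1122, 0.0033, -0.9937]] [0.0462, 0.6143, 0.7988]
side [[387.2, 0.0, 319.4], [0.0, 387.2, 200.4], [0.0, 0.0, 1.0]] [[-0.9875, -0.1577, -0.006], [-0.0908, 0.5989, -0.7956], [0.129, -0.7851, -0.6058]] [0.6192, 0.0834, 0.9424]
0.1 [ 0.1787783  -0.57207698  0.22189989] [-1.79905404e+02 -1.00441797e-02  1.73502748e+01] [ 0.04770339 -0.38357869 -0.34919405] 0.0187
```

View pics/top0.png

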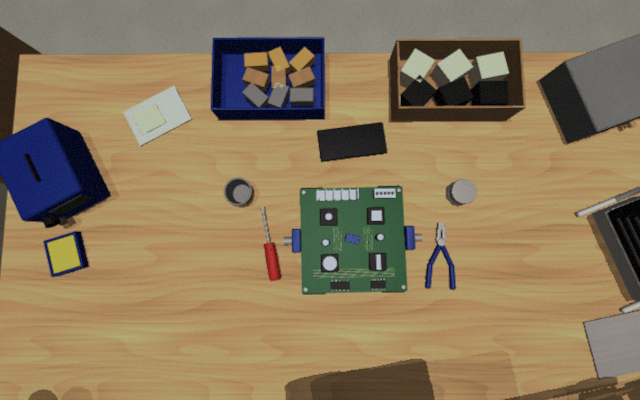

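View pics/side0.png

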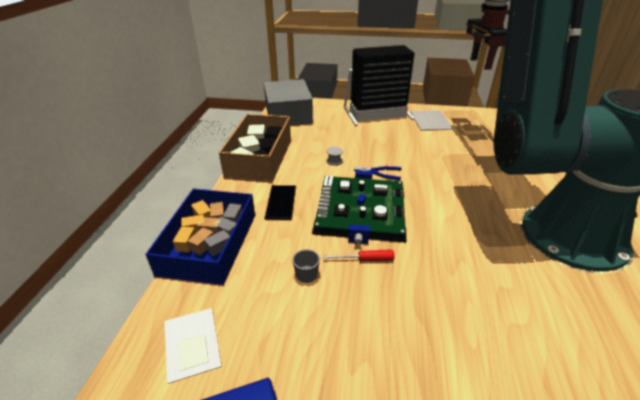

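The top view shows the square cap at about (376,215), the large round at (330,263), the small round at (328,216) and the oblong at (378,262). The capacitors are at (325,242) and (380,237). The side view agrees with this, and the way in from above is free.

```bash
cat > h.py <<'E'
from workcell import readout, viewer, order, env
import cv2, numpy as np
def ray(n,uv,z):
    p=viewer.camera_params(n);d=p["R"].T@np.linalg.solve(p["mtx"],[*uv,1]);c=-p["R"].T@p["t"]
    return c+d*(z-c[2])/d[2]
def blobs(im,n,z,roi):
    x0,y0,x1,y1=roi;m=(im.min(2)>130).astype(np.uint8);k=np.zeros_like(m);k[y0:y1,x0:x1]=1
    N,_,st,c=cv2.connectedComponentsWithStats(m*k)
    for i in range(1,N):
        if st[i,4]>12: print(n,c[i].round(1),st[i,4],ray(n,c[i],z).round(4))
def board(im):
    h=cv2.cvtColor(im,cv2.COLOR_RGB2HSV);m=cv2.inRange(h,(45,80,30),(85,255,255))
    m[:,:250]=0;m[:,450:]=0
    c=max(cv2.findContours(m,0,2)[0],key=cv2.contourArea);r=cv2.minAreaRect(cv2.convexHull(c))
    q=np.array([ray("top",b,.03) for b in cv2.boxPoints(r)]);print(r[2],q.round(4).tolist(),q.mean(0))
E
python3 - <<'E'
from h import *
im=cv2.imread("pics/top0.png")[:,:,::-1].copy();board(im);blobs(im,"top",.05,(310,203,395,280))
s=cv2.imread("pics/side0.png")[:,:,::-1].copy();blobs(s,"side",.05,(325,175,410,235))
E
```

```text
88.60282135009766 [[0.6281, 0.0932, 0.03], [0.633, -0.1302, 0.03], [0.4127, -0.1299, 0.03], [0.4079, 0.087, 0.03]] [ 0.52045372 -0.01997216  0.03      ]
top [376.5 215.5] 100 [ 0.5679 -0.0682  0.05  ]
top [328.4 216.3] 34 [0.5664 0.0317 0.05  ]
top [380.1 236.6] 29 [ 0.5243 -0.0747  0.05  ]
top [325.3 242.3] 31 [0.5129 0.0383 0.05  ]
top [378.2 261.6] 67 [ 0.4734 -0.07    0.05  ]
top [329.5 263. ] 158 [0.4708 0.0298 0.05  ]
side [328.3 179.8] 80 [ 0.6141 -0.0732  0.05  ]
side [344.5 183.4] 50 [ 0.5689 -0.0625  0.05  ]
side [380.3 185.8] 39 [ 0.474  -0.0657  0.05  ]
side [341. 206.] 21 [0.567  0.0362 0.05  ]
side [380.1 209.1] 88 [0.4712 0.0341 0.05  ]
side [362.5 207.8] 16 [0.514  0.0352 0.05  ]
```

{"name": "apply_moves", "arguments": {
  "rows": [
    [1,0.65,0.85,0,-0.7],
    [1,0.65,0.85,0,-0.7],
    [1,0.65,0.85,0,-0.7],
    [1,0.65,0.85,0,-0.7],
    [1,0.65,0.85,0,-0.7]
  ],
  "grip_force": 5
}}

```text
t: 0.52
tool_pos: [0.2768, -0.4436, 0.2222]
tool_rot: [-179.9, 0.0, -0.4]
contact_force: [0.6, -0.4, 0.2]
gripper_width: 0.0578
finger_force: 0.0
```

{"name": "apply_moves", "arguments": {
  "rows": [
    [1,0.65,0.85,0,0],
    [1,0.65,0.85,0,0],
    [1,0.65,0.85,0,0],
    [1,0.65,0.85,0,0],
    [1,0.65,0.85,0,0]
  ]
}}

```text
t: 0.93
tool_pos: [0.3744, -0.3161, 0.2224]
tool_rot: [-180.0, 0.0, -0.2]
contact_force: [0.0, 0.4, 0.3]
gripper_width: 0.0245
finger_force: 0.0
```

{"name": "apply_moves", "arguments": {
  "rows": [
    [1,0.65,0.85,0,0],
    [1,0.65,0.85,0,0],
    [1,0.65,0.85,0,0],
    [1,0.65,0.85,0,0],
    [1,0.65,0.85,0,0]
  ]
}}

```text
t: 1.35
tool_pos: [0.4719, -0.1886, 0.2224]
tool_rot: [-180.0, 0.0, -0.1]
contact_force: [0.3, -0.4, -0.3]
gripper_width: 0.0001
finger_force: 0.0
```

{"name": "apply_moves", "arguments": {
  "rows": [
    [1,0.64,0.82,0,0],
    [1,0.64,0.82,0,0],
    [1,0.64,0.82,0,0],
    [1,0.64,0.82,0,0],
    [1,0.64,0.82,0,0]
  ]
}}

```text
t: 1.77
tool_pos: [0.5678, -0.0656, 0.2223]
tool_rot: [-180.0, 0.0, -0.1]
contact_force: [-0.1, -0.4, -0.7]
gripper_width: 0.0006
finger_force: 0.0
```

{"name": "apply_moves", "arguments": {
  "rows": [
    [1,0,0,-0.9,0],
    [1,0,0,-0.9,0],
    [1,0,0,-0.9,0],
    [1,0,0,-0.9,0],
    [1,0,0,-0.9,0]
  ]
}}

```text
t: 2.18
tool_pos: [0.5671, -0.0669, 0.0862]
tool_rot: [-180.0, 0.0, -0.1]
contact_force: [0.6, 0.4, 0.8]
gripper_width: 0.0005
finger_force: 0.0
```

Run:
```python
from h import *
im=viewer.camera("side");cv2.imwrite("pics/s1.png",cv2.resize(im[150:250,290:430,::-1],None,fx=5,fy=5,interpolation=2))
blobs(im,"side",.05,(325,175,410,235));s=readout.read_state();print(s["tool_pos"],s["contact_force"])
```

```text
side [328.2 179.8] 71 [ 0.6145 -0.0731  0.05  ]
side [341.  206.3] 18 [0.5668 0.0375 0.05  ]
side [380.6 208.1] 51 [0.47   0.0298 0.05  ]
side [362.5 207.9] 15 [0.5141 0.0356 0.05  ]
[ 0.56359987 -0.0662058   0.08136252] [-1.05773441 -0.62807718 -2.52588982]
```

View pics/s1.png

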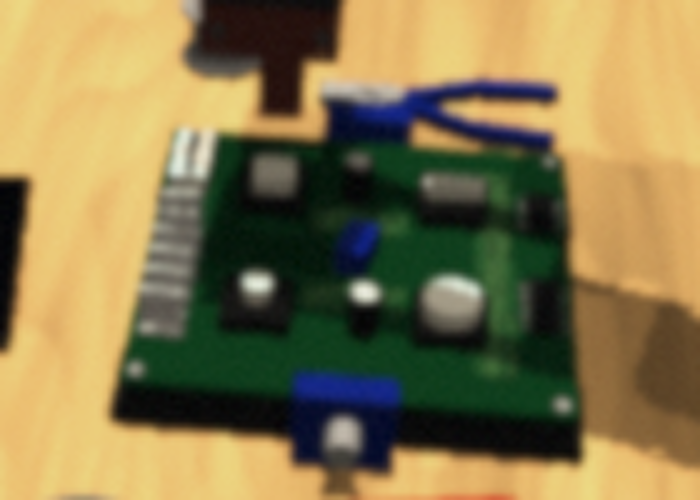

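The fingertips are over the square cap: the tip is at full-image pixel (346,172.6), with the cap below it at (345,185.5). I'll let the arm settle before reading again.

{"name": "apply_moves", "arguments": {
  "rows": [
    [1,0,0,0,0],
    [1,0,0,0,0],
    [1,0,0,0,0]
  ]
}}

```text
t: 2.48
tool_pos: [0.5687, -0.0675, 0.0892]
tool_rot: [180.0, -0.1, -0.2]
contact_force: [-0.0, -0.2, 0.4]
gripper_width: 0.0004
finger_force: 0.0
```

Run:
```python
from h import *
s=readout.read_state();print(s["tool_pos"],s["contact_force"],s["qvel"].round(2) if hasattr(s["qvel"],"round") else s["qvel"])
for z in(.081,.087): print(ray("side",(346.2,172.6),z))
```

```text
[ 0.5686931  -0.06749559  0.08923095] [-0.03061364 -0.17402888  0.35716314] [-0.03 -0.72 -0.32 -0.03 -0.33 -0.04]
[ 0.56604144 -0.0681948   0.081     ]
[ 0.56530569 -0.05902528  0.087     ]
```

{"name": "apply_moves", "arguments": {
  "rows": [
    [1,0,0,-0.4,0],
    [1,0,0,-0.3,0],
    [1,0,0,-0.2,0],
    [1,0,0,-0.1,0],
    [1,0,0,-0.1,0]
  ]
}}

```text
t: 2.9
tool_pos: [0.5675, -0.0672, 0.0547]
tool_rot: [-180.0, -0.0, -0.2]
contact_force: [-0.7, -0.4, -0.4]
gripper_width: 0.0005
finger_force: 0.0
```

{"name": "apply_moves", "arguments": {
  "rows": [
    [1,0,0,-0.05,0],
    [1,0,0,-0.05,0],
    [1,0,0,0,0]
  ]
}}

```text
t: 3.15
tool_pos: [0.5674, -0.0672, 0.0516]
tool_rot: [-180.0, 0.0, -0.2]
contact_force: [-0.7, -0.1, -0.5]
gripper_width: 0.0002
finger_force: 0.0
```

{"name": "apply_moves", "arguments": {
  "rows": [
    [1,0,0,-0.05,0],
    [1,0,0,-0.05,0],
    [1,0,0,0,0]
  ]
}}

```text
t: 3.4
tool_pos: [0.5677, -0.0673, 0.0487]
tool_rot: [180.0, -0.0, -0.2]
contact_force: [0.2, -0.7, 2.3]
gripper_width: 0.0005
finger_force: 1.1
```

{"name": "apply_moves", "arguments": {
  "rows": [
    [1,0,0,-0.05,0],
    [1,0,0,0,0],
    [1,0,0,0,0]
  ]
}}

```text
t: 3.65
tool_pos: [0.5677, -0.0672, 0.0473]
tool_rot: [180.0, -0.0, -0.2]
contact_force: [-0.8, 0.1, 2.4]
gripper_width: 0.0007
finger_force: 1.5
```

{"name": "apply_moves", "arguments": {
  "rows": [
    [1,0,0,-0.05,0],
    [1,0,0,-0.03,0],
    [1,0,0,0,0],
    [1,0,0,0,0],
    [1,0,0,0,0]
  ]
}}

```text
t: 4.07
tool_pos: [0.5677, -0.0672, 0.0449]
tool_rot: [180.0, -0.0, -0.2]
contact_force: [1.3, 0.4, 4.5]
gripper_width: 0.0006
finger_force: 2.2
```

{"name": "apply_moves", "arguments": {
  "rows": [
    [1,0,0,0,0],
    [1,0,0,0,0],
    [1,0,0,0,0],
    [1,0,0,0,0],
    [1,0,0,0,0]
  ]
}}

```text
t: 4.48
tool_pos: [0.5677, -0.0672, 0.0448]
tool_rot: [180.0, -0.0, -0.1]
contact_force: [0.9, -1.1, 4.5]
gripper_width: 0.0005
finger_force: 2.3
```

{"name": "apply_moves", "arguments": {
  "rows": [
    [1,0,0,0,0],
    [1,0,0,0,0],
    [1,0,0,0,0],
    [1,0,0,0,0],
    [1,0,0,0,0]
  ]
}}

```text
t: 4.9
tool_pos: [0.5677, -0.0673, 0.0448]
tool_rot: [180.0, -0.0, -0.2]
contact_force: [2.0, 0.0, 4.0]
gripper_width: 0.0007
finger_force: 2.3
```

{"name": "apply_moves", "arguments": {
  "rows": [
    [1,0,0,0,0],
    [1,0,0,0.2,0],
    [1,0,0,0.4,0],
    [1,0,0,0.5,0],
    [1,0,0,0.5,0]
  ]
}}

```text
t: 5.32
tool_pos: [0.5652, -0.0667, 0.0923]
tool_rot: [-179.9, 0.3, -0.1]
contact_force: [-0.6, -0.2, 0.6]
gripper_width: 0.0005
finger_force: 0.0
```

{"name": "apply_moves", "arguments": {
  "rows": [
    [1,-0.4,0.4,0,0],
    [1,-0.8,0.8,0,0],
    [1,-0.8,0.8,0,0],
    [1,-0.8,0.8,0,0],
    [1,-0.42,0.5,0,0]
  ]
}}

```text
t: 5.73
tool_pos: [0.4649, 0.0337, 0.0919]
tool_rot: [-179.9, 0.4, -0.1]
contact_force: [-0.0, -0.2, 1.2]
gripper_width: 0.0004
finger_force: 0.0
```

{"name": "apply_moves", "arguments": {
  "rows": [
    [1,0,0,0,0],
    [1,0,0,-0.4,0],
    [1,0,0,-0.4,0],
    [1,0,0,-0.3,0],
    [1,0,0,-0.1,0]
  ]
}}

```text
t: 6.15
tool_pos: [0.4699, 0.0315, 0.0554]
tool_rot: [-180.0, 0.2, -0.2]
contact_force: [-0.1, 0.4, -0.1]
gripper_width: 0.0004
finger_force: 0.0
```

Run:
```python
from h import *
im=viewer.camera("side");cv2.imwrite("pics/s2.png",cv2.resize(im[150:250,290:430,::-1],None,fx=5,fy=5,interpolation=2))
s=readout.read_state();print(s["tool_pos"],s["contact_force"])
```

```text
[0.46986034 0.0314936  0.0554062 ] [-0.19571111 -0.8880547  -0.32499413]
```

View pics/s2.png

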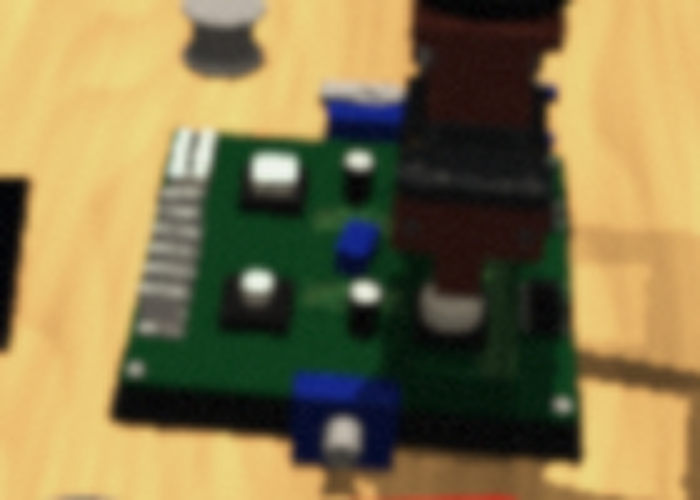

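The fingertips are just above the large round cap, with the tip at crop (458,285) and the cap at (452,303). The square cap is up again and nothing has moved, so I'll press.

{"name": "apply_moves", "arguments": {
  "rows": [
    [1,0,0,-0.1,0],
    [1,0,0,-0.05,0],
    [1,0,0,-0.05,0],
    [1,0,0,-0.05,0],
    [1,0,0,0,0]
  ]
}}

```text
t: 6.62
tool_pos: [0.4711, 0.0317, 0.0494]
tool_rot: [180.0, -0.0, -0.1]
contact_force: [-0.2, -0.6, 2.5]
gripper_width: 0.0006
finger_force: 0.9
```

{"name": "apply_moves", "arguments": {
  "rows": [
    [1,0,0,-0.05,0],
    [1,0,0,-0.03,0],
    [1,0,0,0,0],
    [1,0,0,0,0]
  ]
}}

```text
t: 6.95
tool_pos: [0.4711, 0.0317, 0.047]
tool_rot: [180.0, -0.0, -0.1]
contact_force: [-0.2, -0.5, 2.7]
gripper_width: 0.0
finger_force: 1.6
```

{"name": "apply_moves", "arguments": {
  "rows": [
    [1,0,0,-0.05,0],
    [1,0,0,-0.03,0],
    [1,0,0,0,0],
    [1,0,0,0,0],
    [1,0,0,0,0]
  ]
}}

```text
t: 7.37
tool_pos: [0.4711, 0.0317, 0.0445]
tool_rot: [180.0, -0.0, -0.1]
contact_force: [0.5, -2.5, 3.6]
gripper_width: 0.0007
finger_force: 2.3
```

{"name": "apply_moves", "arguments": {
  "rows": [
    [1,0,0,0,0],
    [1,0,0,0.2,0],
    [1,0,0,0.5,0],
    [1,0,0,0.8,0],
    [1,0,0,0.9,0]
  ]
}}

```text
t: 7.78
tool_pos: [0.4685, 0.0323, 0.1161]
tool_rot: [-179.9, 0.3, -0.2]
contact_force: [-0.2, -0.5, -0.2]
gripper_width: 0.0003
finger_force: 0.0
```

{"name": "apply_moves", "arguments": {
  "rows": [
    [1,0,0,0.8,0],
    [1,0,0,0.8,0],
    [1,0,0,0.4,0],
    [1,0,0,0,0],
    [1,0,0,0,0]
  ]
}}

```text
t: 8.2
tool_pos: [0.4705, 0.0321, 0.1766]
tool_rot: [-180.0, -0.0, -0.1]
contact_force: [-1.0, -0.3, 0.1]
gripper_width: 0.0008
finger_force: 0.0
```

Run:
```python
from h import *
im=viewer.camera("side");cv2.imwrite("pics/s3.png",im[:,:,::-1])
```

```text
(no output)
```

View pics/s3.png

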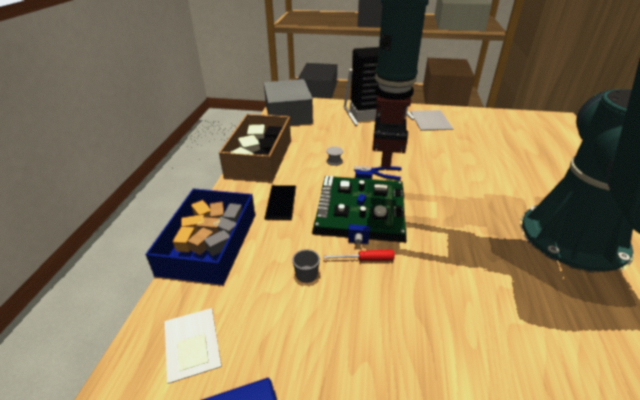

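The hand is clear above the board, with the fingertips at about (388,165). The caps, relay, capacitors, pliers, screwdriver, spool, cup and phone are all where they were.

```bash
python3 -c "
from workcell import order
print(order.hand_in())"
```

```text
the job is handed in; nothing more can be done
None
```

I held the square button down for over a second and let it up, then pressed and released the large round one (about 4.5 N at most), and handed the job in at about 8 s with nothing visibly moved and the hand clear; no verdict was returned.

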